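# Pack a gel caster with filler plates

## Robot

A 6-joint arm with a two-finger parallel gripper is mounted at the origin on the work surface. World frame = base frame: x ahead of the robot, y to its left, z up, the work surface at z = 0. Lengths are in m, angles in rad, forces in N, time in s.
With the tool pointing down it reaches from about 0.3 to 0.95 m from the base axis. Payload 3.1 kg.
Tool frame: the origin (TCP) lies at the very end of the fingers, on their centre line; the grasp point (between the pads) lies 19 mm behind it (ctrl.hold_point_z is the distance from the TCP to the grasp point, in m); z points along the fingers, y is the line along which they close (so a half turn about z gives the same grasp; the last joint's range is limited). The gripper opens to 85 mm and grips with 20 to 120 N. Pads are 22 mm wide; open, the fingers measure 114 mm over their backs; the gripper's body (76 mm by 85 mm) begins 54 mm behind the grasp point. The pads swing forward as they close: fully open they stand 13 mm farther back than shut.
Start: joints at [-1.269, 0.308, 1.634, -0, 1.2, -0.07], TCP at [0.227, -0.582, 0.231] pointing down, gripper open.
Joint ranges: [-3.06, 3.06], [-0.79, 1.96], [0.05, 2.63], [-1.19, 4.34], [0.05, 2.64], [-2.94, 2.94]. Speed limits (rad/s): [2.79, 2.79, 3.14, 3.14, 3.14, 3.14].

## Interface

Orientations are given as a unit quaternion [x, y, z, w].
In Python, from workcell import ctrl, optics gives the robot as it stands.
- The arm moves only by the shell command python3 -m handwheel 'ROWS' [FORCE]. ROWS is JSON, a list that holds one entry, the list of rows, each a list of 5 numbers: the opening, from -1 (shut) to 1 (fully open), then the shift along the tool's x, y, z in mm, then the turn about the tool's z in rad. A call has 1 to 20 rows; each row is the pose to reach, as a shift and turn from the pose commanded when the call began, along the tool's axes at that moment; what a row does not reach only later rows make up. A row lasts 1/10 s, in which the tool goes at most 50 mm and 8.59 degrees, less where a joint would pass 70% of its speed; a pose out of reach is approached as far as the arm can. A call with a gripper value outside its range is refused whole. The fingers move at their own pace and stop on an object; FORCE is the grip in N (left out, the last holds). Time passes only in rows, so rows that repeat a pose let the fingers close. It gives the time, the measured TCP pose, the force, the opening and the grip force at its end, in the units of the state.
- ctrl.read_state(): the state, without advancing time (a new reading comes with each control period).
- optics.capture(name): name is "scene" or "side" or "wrist"; returns a dict with "pixels" (384x512x3 uint8, red, green, blue), "intrinsics" (3x3 intrinsics, pixels), "D" ([k1, k2, p1, p2, k3] as OpenCV has them; the pictures are not rectified), "world_to_cam" (4x4, takes a point from world to camera coordinates); the wrist camera has in their place "T_tool_cam" (4x4, takes a point from camera to tool coordinates, whose origin is the TCP and whose axes are the flange's). Camera axes: x right, y down, z forward; pixel columns grow to the right and rows downward; lengths in m; the calibration is good to about 2 mm. A picture is of the moment at which its call begins: read the wrist's pose just before it. There is no depth.
- ctrl.hand_in(): hands the job in; it is judged then, once.
The state is a dict: "clock": time; "qpos": joint angles; "joint_velocities": joint speeds; "tau": joint torques, N m; "position": TCP position; "ee_rot": TCP orientation; "wrist_force": force on the tool from outside, world axes, zero at the start; "moment": the same for the moment, N m; "opening": finger opening in m; "finger_force": force on a finger pad.
Only numpy, scipy, OpenCV 4.12 (cv2) and the standard library are available. Lean on these libraries where they do the work, as an engineer would, in place of code of your own. Each camera call takes 0.05 s, during which the arm holds its last target. There are 200 camera calls.

## Task

Get the gel caster ready for pouring: pick the two of the four white filler plates that together fill the space left between the glass in the caster and its front plate, snugly and without forcing. Lower them in side by side, tabs up, flat faces against the glass, until both stand on the caster's floor; do not drop them in, do not push hard on the glass or the caster, and leave the comb, the dish, the beaker and the wash bottle as they are.

Things in the scene. Friction and masses are not known exactly. Their poses are not given: they have to be found in the camera images.
- caster: gel caster, fixed: open grey box, clear sides, base 128 x 126 mm. Inside 96 mm (x) by 87.5 mm (y), from the front plate (black thumb nuts, brass port; y = -43.75) to the back wall (y = +43.75). Floor 12 mm above the bench; above it the back wall rises 78, the sides 60, the front plate 66 mm, then a pouring lip leans out to 79 mm up, 11 mm outside. Origin: centre of its underside
- chamber (a point): centre of the caster's inner floor, 12 mm above the caster's origin; same axes as the caster
- stack_2: fixed stack of 2 upright greenish glass gel sandwiches of 10 mm: 20 mm thick (y), 92 mm wide (x), 82 mm high. Origin: middle of the lower edge of its +y face; the glass extends 20 mm towards -y. One of the three stacks is in the caster, +y face on its back wall; the others wait in the low white stand behind that wall
- stack_3: fixed stack of 3 upright greenish glass gel sandwiches of 10 mm: 30 mm thick (y), 92 mm wide (x), 82 mm high. Origin: middle of the lower edge of its +y face; the glass extends 30 mm towards -y. One of the three stacks is in the caster, +y face on its back wall; the others wait in the low white stand behind that wall
- stack_4: fixed stack of 4 upright greenish glass gel sandwiches of 10 mm: 40 mm thick (y), 92 mm wide (x), 82 mm high. Origin: middle of the lower edge of its +y face; the glass extends 40 mm towards -y. One of the three stacks is in the caster, +y face on its back wall; the others wait in the low white stand behind that wall
- filler_20: white plastic filler plate, 20 mm thick (y), 90 mm wide (x), 80 mm high (z), long edges rounded 3 mm; a lifting tab 50 mm wide (x), 12 mm thick (y), 35 mm high stands on the middle of its top (115 mm over all); about 0.18 kg. Stands loose on the bench, tab up. Origin: centre of its underside; alike after half a turn about z
- filler_25: white plastic filler plate, 25 mm thick (y), 90 mm wide (x), 80 mm high (z), long edges rounded 3 mm; a lifting tab 50 mm wide (x), 12 mm thick (y), 35 mm high stands on the middle of its top (115 mm over all); about 0.23 kg. Stands loose on the bench, tab up. Origin: centre of its underside; alike after half a turn about z
- filler_35: white plastic filler plate, 35 mm thick (y), 90 mm wide (x), 80 mm high (z), long edges rounded 3 mm; a lifting tab 50 mm wide (x), 12 mm thick (y), 35 mm high stands on the middle of its top (115 mm over all); about 0.32 kg. Stands loose on the bench, tab up. Origin: centre of its underside; alike after half a turn about z
- filler_40: white plastic filler plate, 40 mm thick (y), 90 mm wide (x), 80 mm high (z), long edges rounded 3 mm; a lifting tab 50 mm wide (x), 12 mm thick (y), 35 mm high stands on the middle of its top (115 mm over all); about 0.37 kg. Stands loose on the bench, tab up. Origin: centre of its underside; alike after half a turn about z
- comb: grey plastic gel comb lying on the bench among the filler plates, 85 x 30 mm, 6 mm thick; origin: centre of its underside. To be left alone
- petri_dish: clear petri dish, 92 mm across, 15 mm high, on the bench; origin: centre of its underside. To be left alone
- beaker: glass beaker, 72 mm across, 95 mm high; origin: centre of its underside. To be left alone
- wash_bottle: white wash bottle with a blue cap and a bent spout, 66 mm across, about 200 mm high; origin: centre of its underside. To be left alone
Things that resemble listed ones, but are neither listed nor needed, are in the scene too. Leave any red or yellow look-alike of the filler_35 alone.

How it is judged:
At the end, for the whole second after the job is handed in: The pair of fillers adding up to 2.5 mm less than the free space (47.5, 57.5 or 67.5 mm with 4, 3 or 2 sandwiches in) stands in it, released and at rest: undersides within 3 mm of the floor, centred to 8 mm across, upright to 0.08 rad, parallel to the caster to 0.1 rad (((horizontal distance between stack_2 and chamber below 0.06 m and z of filler_25 in the frame of chamber between -0.003 and 0.003 m and x of filler_25 in the frame of chamber between -0.008 and 0.008 m and y of filler_25 in the frame of chamber between -0.044 and 0.044 m and angle between each of filler_25, filler_40's own z axis and vertical below 0.08 rad and angle between the x axis of each of filler_25, filler_40 and the x axis of caster, either way round below 0.1 rad and linear speed of each of filler_25, filler_40 below 0.01 m/s and angular speed of each of filler_25, filler_40 below 0.1 rad/s and z of filler_40 in the frame of chamber between -0.003 and 0.003 m and x of filler_40 in the frame of chamber between -0.008 and 0.008 m and y of filler_40 in the frame of chamber between -0.044 and 0.044 m) or (horizontal distance between stack_3 and chamber below 0.06 m and z of filler_20 in the frame of chamber between -0.003 and 0.003 m and x of filler_20 in the frame of chamber between -0.008 and 0.008 m and y of filler_20 in the frame of chamber between -0.044 and 0.044 m and angle between each of filler_20, filler_35's own z axis and vertical below 0.08 rad and angle between the x axis of each of filler_20, filler_35 and the x axis of caster, either way round below 0.1 rad and linear speed of each of filler_20, filler_35 below 0.01 m/s and angular speed of each of filler_20, filler_35 below 0.1 rad/s and z of filler_35 in the frame of chamber between -0.003 and 0.003 m and x of filler_35 in the frame of chamber between -0.008 and 0.008 m and y of filler_35 in the frame of chamber between -0.044 and 0.044 m) or (horizontal distance between stack_4 and chamber below 0.06 m and z of filler_20 in the frame of chamber between -0.003 and 0.003 m and x of filler_20 in the frame of chamber between -0.008 and 0.008 m and y of filler_20 in the frame of chamber between -0.044 and 0.044 m and angle between each of filler_20, filler_25's own z axis and vertical below 0.08 rad and angle between the x axis of each of filler_20, filler_25 and the x axis of caster, either way round below 0.1 rad and linear speed of each of filler_20, filler_25 below 0.01 m/s and angular speed of each of filler_20, filler_25 below 0.1 rad/s and z of filler_25 in the frame of chamber between -0.003 and 0.003 m and x of filler_25 in the frame of chamber between -0.008 and 0.008 m and y of filler_25 in the frame of chamber between -0.044 and 0.044 m))); the robot touches nothing.
It fails at once if something presses on or strikes the glass or the caster with more than 60 N (contact force between any of caster, stack_2, stack_3, stack_4 and anything else above 60 N).
It fails at once if a filler plate is dropped or thrown: it moves faster than 0.7 m/s with no finger on it ((linear speed of filler_20 above 0.7 m/s and contact force between the fingers and filler_20 below 0.3 N) or (linear speed of filler_25 above 0.7 m/s and contact force between the fingers and filler_25 below 0.3 N) or (linear speed of filler_35 above 0.7 m/s and contact force between the fingers and filler_35 below 0.3 N) or (linear speed of filler_40 above 0.7 m/s and contact force between the fingers and filler_40 below 0.3 N)).
It fails at once if the comb, petri dish, beaker or wash bottle is knocked over or moved by more than 40 mm (distance of any of comb, petri_dish, beaker, wash_bottle from where it was at the start of the episode above 0.04 m or angle between any of comb, petri_dish, beaker, wash_bottle's own z axis and vertical above 0.5 rad).
It also fails if it takes over 67 s, if anything falls off the work surface, if the arm or the gripper's body presses on something with over 40 N, if the wrist force passes 120 N, or if a joint passes its speed limit or range.

## Working session

There is one attempt and no reset: what is moved stays moved. The work goes in short steps, Python scripts to look and compute and a shell command to move; the robot and the scene stay as the last step left them, time stands still between calls to the robot, and variables do not carry over. Pictures are saved under pics/ and viewed, at most 10 in all, crops included, and the job is handed in when it is done.

```bash
ls; mkdir -p pics; python3 - <<'E'
from workcell import ctrl, optics
import cv2, numpy as np
s=ctrl.read_state(); print(s)
for n in ["scene","side"]:
    c=optics.capture(n); cv2.imwrite(f"pics/{n}0.png",cv2.resize(c["pixels"][:,:,::-1],(800,600)) )
    np.savez(f"{n}0.npz",**c); print(n,c["intrinsics"],c["D"],c["world_to_cam"])
E
```

```text
pics
{'clock': 0.0, 'qpos': array([-1.26871915e+00,  3.09033277e-01,  1.63522080e+00,  2.06152978e-05,
        1.19971452e+00, -6.96737440e-02]), 'joint_velocities': array([ 0.0001695 , -0.00034247,  0.00170706, -0.00168838, -0.00040967,
        0.00030797]), 'tau': array([ 1.06067866e-03, -4.15251052e+01, -2.76665568e+01, -1.57542723e-05,
        1.00620015e-02, -3.04044363e-05]), 'position': array([ 0.22677278, -0.58149997,  0.23001318]), 'ee_rot': array([ 9.82774836e-01,  1.84803167e-01, -1.28196866e-04, -1.18107207e-03]), 'wrist_force': array([-0.91973099,  0.31989239,  0.45999035]), 'moment': array([ 0.01087171,  0.00153989, -0.03413117]), 'finger_force': 0.0, 'opening': 0.08530542607772737}
scene [[467.96614048   0.         253.74028741]
 [  0.         467.96614048 185.16251499]
 [  0.           0.           1.        ]] [0.01523755 0.         0.         0.         0.        ] [[ 0.23738845  0.97135212 -0.01103564 -0.14555864]
 [ 0.59451214 -0.15425828 -0.78915125 -0.26611566]
 [-0.76824608  0.18077457 -0.61409976  1.50636668]
 [ 0.          0.          0.          1.        ]]
side [[495.61018149   0.         259.35731746]
 [  0.         495.61018149 187.27478723]
 [  0.           0.           1.        ]] [0.06803346 0.         0.         0.         0.        ] [[-0.82491217 -0.56493054  0.01932356  0.48464498]
 [-0.41701011  0.58512872 -0.69550482  0.24067398]
 [ 0.38160514 -0.5817885  -0.71826155  1.25073581]
 [ 0.          0.          0.          1.        ]]
```

View pics/scene0.png

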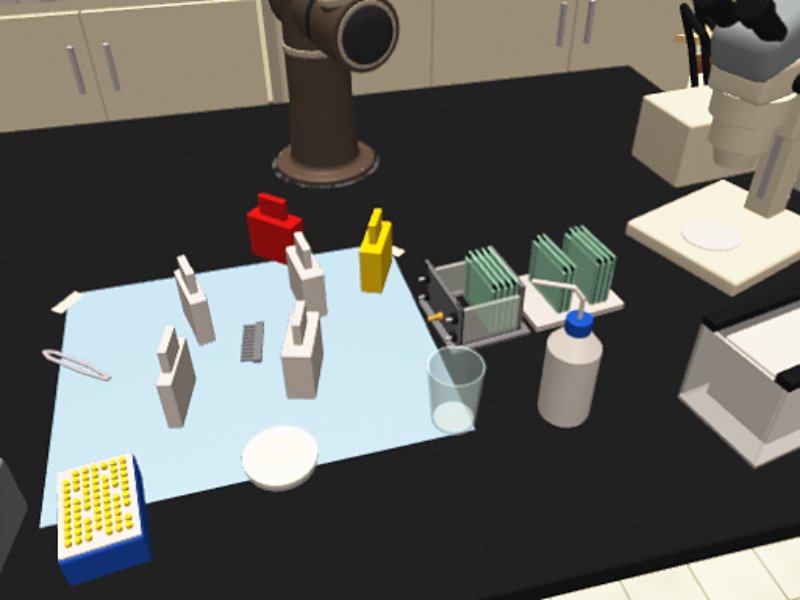

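View pics/side0.png

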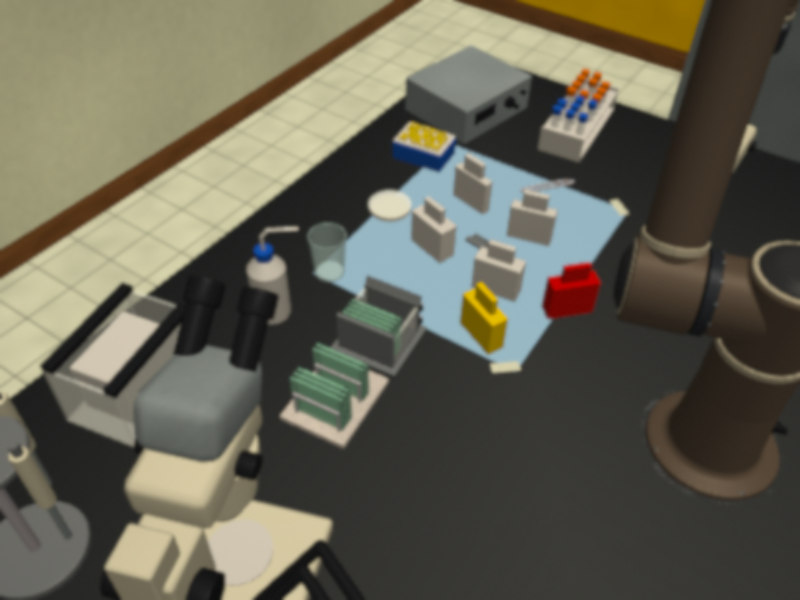

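Scene view: white plates at about (195,305), (305,280), (302,350) and (175,380); the red and yellow decoys at (275,230) and (376,255). The caster is at (475,300) with its front plate to the left, and the stand is at (570,270). I'll zoom in to count the glass and compare plate thicknesses.

```bash
python3 - <<'E'
import cv2, numpy as np
p=np.load("scene0.npz")["pixels"][:,:,::-1]
a=cv2.resize(p[140:225,262:402],(560,340),interpolation=cv2.INTER_CUBIC)
b=cv2.resize(p[145:275,95:220],(0,0),fx=2,fy=2,interpolation=cv2.INTER_CUBIC)
q=np.load("side0.npz")["pixels"][:,:,::-1]
d=cv2.resize(q[175:290,175:275],(0,0),fx=2.2,fy=2.2,interpolation=cv2.INTER_CUBIC)
im=np.zeros((600,800,3),np.uint8); im[:340,:560]=a; im[340:600,:250]=b; im[340:340+d.shape[0],300:300+d.shape[1]]=d
cv2.imwrite("pics/crop1.png",im)
E
```

```text
(no output)
```

View pics/crop1.png

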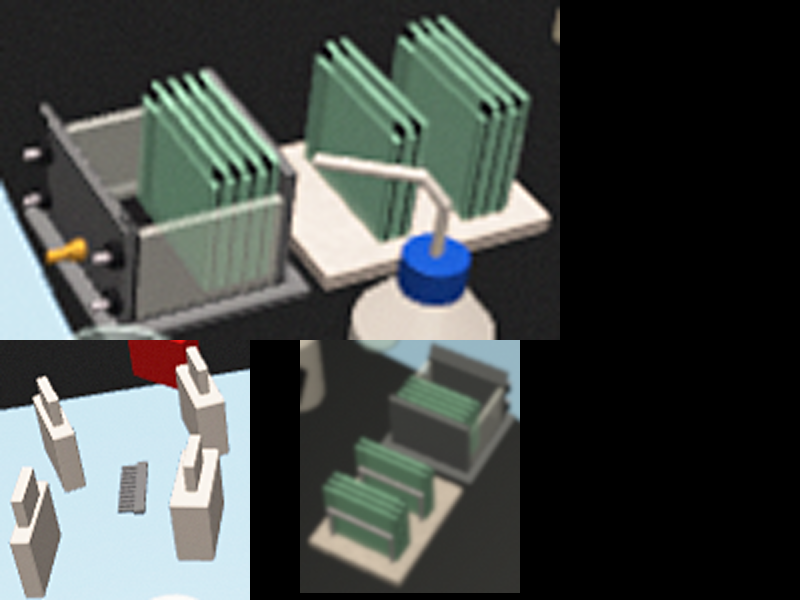

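Caster crop: about four panes with tops at (150–205,90); the stand has a pair at (340,50) and a thicker stack at (430,30). I'll measure rough positions, then look from above with the wrist camera.

```bash
cat > h.py <<'E'
import cv2, numpy as np
from scipy.spatial.transform import Rotation as R
def ray(c,uv,wrist_pose=None):
    uv=np.asarray(uv,float).reshape(-1,1,2)
    n=cv2.undistortPoints(uv,c["intrinsics"],c["D"]).reshape(-1,2)
    d=np.c_[n,np.ones(len(n))]
    if "world_to_cam" in c: T=np.linalg.inv(c["world_to_cam"])
    else:
        W=np.eye(4); W[:3,:3]=R.from_quat(c["q"]).as_matrix(); W[:3,3]=c["p"]; T=W@c["T_tool_cam"]
    return T[:3,3], d@T[:3,:3].T
def plane(c,uv,z):
    o,d=ray(c,uv); return o+d*((z-o[2])/d[:,2])[:,None]
def grab(name):
    from workcell import ctrl,optics
    s=ctrl.read_state(); c=dict(optics.capture("wrist")); c["p"]=s["position"]; c["q"]=s["ee_rot"]
    np.savez(name,**c); return c
E
python3 - <<'E'
import numpy as np
from h import *
np.set_printoptions(precision=3,suppress=True)
c=np.load("scene0.npz")
f=.64
print("tabs",plane(c,np.array([[184,262],[302,240],[300,312],[168,335]])*f,.115))
print("caster fl corners (front top outer, etc)",plane(c,np.array([[262+47/4,140+105/4],[262+130/4,140+222/4]]),.078))
print("backwall top",plane(c,np.array([[262+207/4,140+70/4],[262+293/4,140+172/4]]),.090))
print("base",plane(c,np.array([[262+310/4,140+292/4],[262+135/4,140+330/4]]),0.0))
from workcell import optics
w=optics.capture("wrist"); print(w["T_tool_cam"],w["intrinsics"],w["D"])
E
```

```text
tabs [[ 0.466 -0.27   0.115]
 [ 0.453 -0.102  0.115]
 [ 0.616 -0.127  0.115]
 [ 0.62  -0.292  0.115]]
caster fl corners (front top outer, etc) [[0.497 0.077 0.078]
 [0.612 0.091 0.078]]
backwall top [[0.503 0.173 0.09 ]
 [0.607 0.185 0.09 ]]
base [[0.608 0.204 0.   ]
 [0.614 0.097 0.   ]]
[[-0.001 -0.965 -0.263  0.066]
 [ 1.    -0.001 -0.     0.   ]
 [-0.    -0.263  0.965 -0.143]
 [ 0.     0.     0.     1.   ]] [[287.598   0.    259.21 ]
 [  0.    287.598 189.589]
 [  0.      0.      1.   ]] [0.002 0.    0.    0.    0.   ]
```

```bash
python3 -m handwheel '[[[1,15,-12,-20,0.02],[1,50,-42,-50,0.06],[1,85,-71,-80,0.1],[1,120,-100,-100,0.15],[1,155,-130,-120,0.2],[1,190,-159,-120,0.26],[1,225,-188,-120,0.26],[1,260,-218,-120,0.26],[1,295,-247,-120,0.26],[1,325,-272,-120,0.26],[1,345,-288,-120,0.26],[1,350,-293,-120,0.26],[1,350,-293,-120,0.26],[1,350,-293,-120,0.26]]]'
python3 - <<'E'
from h import *
c=grab("w1.npz"); print(c["p"],c["q"]); cv2.imwrite("pics/w1.png",cv2.resize(c["pixels"][:,:,::-1],(800,600)))
E
```

```text
clock: 1.55
position: [0.4462, -0.1829, 0.3511]
ee_rot: [0.998, 0.056, -0.0, 0.0]
wrist_force: [0.0, 0.1, 0.3]
opening: 0.0854
finger_force: 0.0
[ 0.4462202  -0.18287291  0.35108213] [ 9.98447724e-01  5.56948264e-02 -3.87666999e-04  2.79436304e-04]
```

View pics/w1.png

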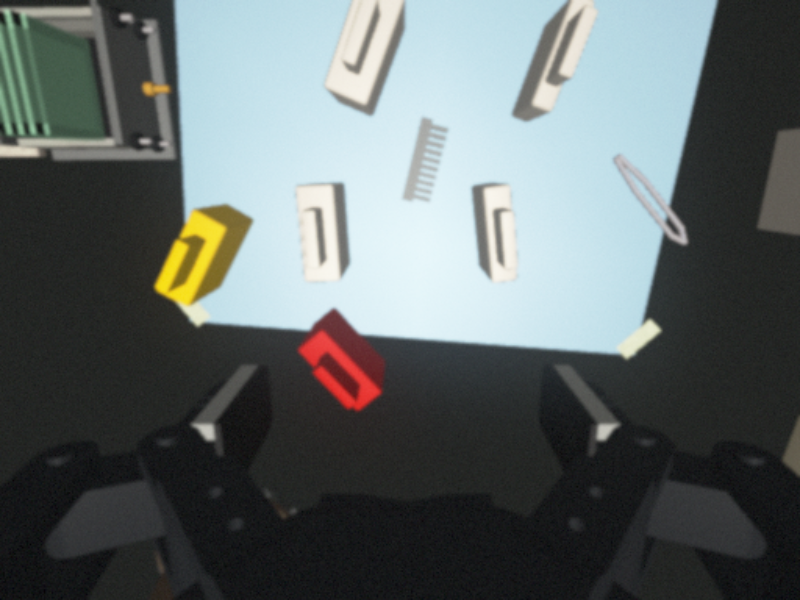

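The wrist view shows all four plates from above, at (325,230), (495,230), (365,50) and (555,60), with the decoys at (205,255) and (345,360). The caster is partly out of view at the upper left, so I'll shift forward and left to get everything in one view.

```bash
python3 -m handwheel '[[[1,20,-17,-5,0],[1,50,-42,-10,0],[1,80,-67,-20,0],[1,105,-88,-20,0],[1,118,-98,-20,0],[1,120,-100,-20,0],[1,120,-100,-20,0],[1,120,-100,-20,0]]]'
python3 - <<'E'
from h import *
c=grab("w2.npz"); print(c["p"],c["q"]); cv2.imwrite("pics/w2.png",cv2.resize(c["pixels"][:,:,::-1],(800,600),interpolation=cv2.INTER_CUBIC))
E
```

```text
clock: 2.4
position: [0.5538, -0.0707, 0.3709]
ee_rot: [0.998, 0.055, -0.001, 0.0]
wrist_force: [0.1, 0.5, -1.0]
opening: 0.0861
finger_force: 0.0
[ 0.55381539 -0.07073491  0.37093487] [ 9.98480730e-01  5.50971268e-02 -6.87233974e-04  2.58795920e-04]
```

View pics/w2.png

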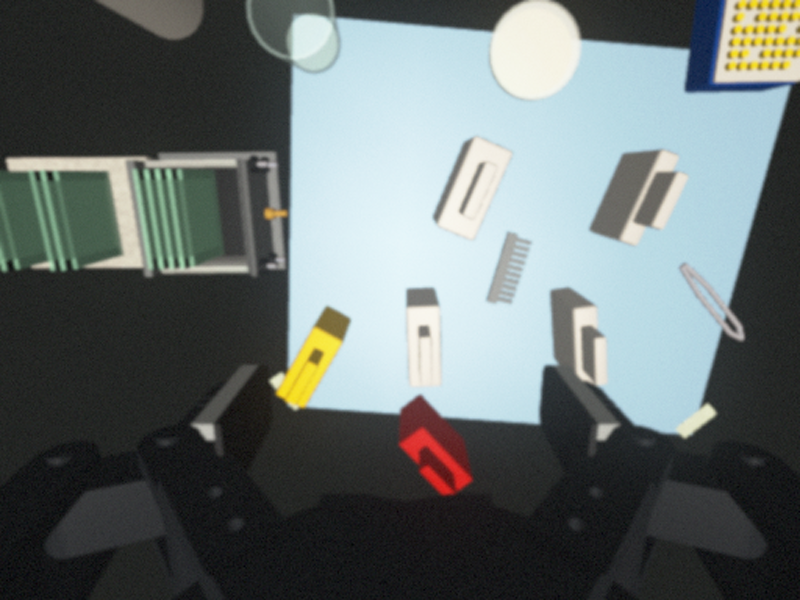

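The view from above shows all plates: (425,340), (580,335), (475,185) and (645,195). The caster is at (200,215) with four pane tops at x≈140–185. I'll enlarge it with pixel grids for readings.

```bash
python3 - <<'E'
from h import *
c=np.load("w2.npz"); p=c["pixels"][:,:,::-1]
S=5
def pan(x0,y0,w,h):
    a=cv2.resize(p[y0:y0+h,x0:x0+w],None,fx=S,fy=S,interpolation=cv2.INTER_CUBIC)
    for x in range(x0-x0%10+10,x0+w,10): cv2.line(a,((x-x0)*S,0),((x-x0)*S,6),(0,0,255),1); cv2.putText(a,str(x),((x-x0)*S-8,16),0,.3,(0,0,255))
    for y in range(y0-y0%10+10,y0+h,10): cv2.line(a,(0,(y-y0)*S),(6,(y-y0)*S),(0,0,255),1); cv2.putText(a,str(y),(8,(y-y0)*S+3),0,.3,(0,0,255))
    return a
im=np.zeros((600,800,3),np.uint8)
for (X,Y,r) in [(0,0,(82,94,74,60)),(372,0,(272,82,60,76)),(0,302,(252,178,36,59)),(184,302,(348,178,44,59)),(674,0,(0,0,1,1)),(450,382,(374,92,69,43))]:
    a=pan(*r); h=min(a.shape[0],600-Y); w=min(a.shape[1],800-X); im[Y:Y+h,X:X+w]=a[:h,:w]
cv2.imwrite("pics/z2.png",im)
g=cv2.cvtColor(p,cv2.COLOR_BGR2GRAY)
print(g[118:122,84:185].mean(0).astype(int)); print(g[150:154,84:185].mean(0).astype(int))
E
```

```text
[145 145 166 182 178 150 111  90  99 129 158 164 145 113  92  97 124 153
 162 144 111  94  97 124 152 162 146 114  93  89  98 108 108 102  93  88
  86  84  86  86  85  86  86  86  87  86  85  85  85  85  84  83  80  77
  68  61  56  55  56  56  57  55  57  56  58  58  59  63  78  90  97 104
 114 114 102  81  66  60  61  60  62  62  62  60  63  64  78 107 137 150
 153 154 148 134 102  72  57  56  55  57  76]
[217 215 211 198 174 152 148 164 182 183 159 118  92  99 125 155 164 144
 112  93 102 129 156 159 138 106  93 105 136 159 158 134 104  91  94 105
 111 106  98  87  87  87  86  87  86  86  86  86  85  85  86  86  86  85
  85  82  81  77  68  60  58  57  58  58  59  57  59  59  59  62  63  72
  84  97 103 110 115 106  84  68  63  60  61  64  64  63  62  64  65  83
 114 144 156 157 155 147 124  92  66  60  91]
```

View pics/z2.png

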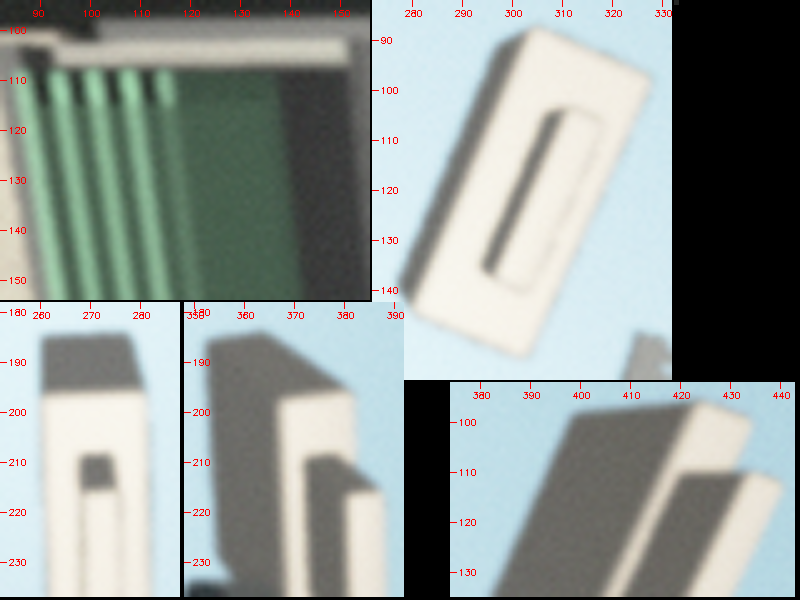

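Four sandwiches, seen as five glass strips at px 87, 95, 102, 109 and 115 (10 mm pitch). Now the numeric check of the gap and the plate thicknesses.

```bash
python3 - <<'E'
from h import *
np.set_printoptions(precision=4,suppress=True)
c=np.load("w2.npz")
n=np.linalg.norm
for k,uv in {"C":[[305,88],[328,97],[279,144],[303,153]],"B":[[260.3,196.5],[281.3,196]],"A":[[367.3,197.5],[381.8,196.5]],"D":[[423,95.5],[434,100]]}.items():
    P=plane(c,uv,.08); print(k,P[:,:2].tolist(),n(P[0]-P[1]))
    if k in "AB": print(P.mean(0))
for v in (120,152):
    d=0 if v==120 else 3.7
    P=plane(c,[[86+d,v],[93+d,v],[94.6+d,v],[102+d,v],[109+d,v],[117+d,v]],.094); print("glass",P[:,1])
    print("front inner",plane(c,[[152+d,v],[161+d,v]],.078)[:,:2])
# A and D from w1 (bigger)
s=np.load("scene0.npz")
g=cv2.cvtColor(c["pixels"],cv2.COLOR_RGB2GRAY)
for v in (204,210): print(v,g[v,255:288],g[v,360:392])
E
```

```text
C [[0.6579336313488239, -0.12555956548550914], [0.6494257863462577, -0.1602889959969146], [0.5751356751087232, -0.09876337407217985], [0.5656612444329427, -0.1365716591376753]] 0.03575635286538925
B [[0.4903717963709918, -0.07990673319834539], [0.49478193645920365, -0.11269897555308128]] 0.03308746732902638
[ 0.4926 -0.0963  0.08  ]
A [[0.5070707999677607, -0.24787145978777286], [0.5111719029321813, -0.27023816758339864]] 0.02273958361843255
[ 0.5091 -0.2591  0.08  ]
D [[0.6662412588546197, -0.29553356475909726], [0.6619235023957135, -0.3128878729506581]] 0.017883373105935654
glass [0.1789 0.1691 0.1668 0.1564 0.1465 0.1353]
front inner [[0.5894 0.0916]
 [0.5909 0.0784]]
glass [0.1758 0.1657 0.1634 0.1526 0.1425 0.1309]
front inner [[0.5426 0.0855]
 [0.5441 0.072 ]]
204 [238 236 237 236 227 224 233 242 245 245 244 245 245 245 245 245 244 245
 246 245 245 246 245 245 243 235 224 222 232 235 234 235 235] [110 105 107 106 112 116 147 189 225 237 239 239 238 236 236 236 236 233
 234 232 230 227 219 216 215 214 213 213 213 212 213 214]
210 [237 238 237 235 225 220 230 241 245 244 242 234 205 153 125 121 117 120
 133 171 219 239 243 245 242 238 227 224 231 235 235 234 235] [109 105 108 107 107 117 135 177 217 233 230 203 152 119 117 115 115 112
 117 130 154 174 191 207 211 213 212 214 214 213 213 214]
```

Thicknesses come out as D = filler_20 (17.9 measured), A = filler_25 (22.7), B = 35 and C = 40. Four sandwiches need 20 + 25, so D and A. Now a closer view of those two.

```bash
python3 -m handwheel '[[[1,-15,28,8,0],[1,-38,68,20,0],[1,-62,112,35,0],[1,-86,155,50,0],[1,-100,180,58,0],[1,-106,190,60,0],[1,-106,190,60,0],[1,-106,190,60,0],[1,-106,190,60,0]]]'
python3 - <<'E'
from h import *
c=grab("w3.npz"); print(c["p"],c["q"]); p=c["pixels"][:,:,::-1]
d=p.astype(int); m=((d[:,:,0]-d[:,:,2])<3).astype(np.uint8)*255; m[235:]=0
n,l,st,ce=cv2.connectedComponentsWithStats(m); 
for i in range(1,n):
    if st[i,4]>300: print(st[i],ce[i])
cv2.imwrite("pics/w3.png",p)
E
```

```text
clock: 3.35
position: [0.4714, -0.2691, 0.3121]
ee_rot: [0.998, 0.057, 0.001, 0.0]
wrist_force: [-0.2, 0.6, -0.9]
opening: 0.0855
finger_force: 0.0
[ 0.47140775 -0.26913383  0.31210902] [9.98400777e-01 5.65274759e-02 7.16900009e-04 1.36623771e-04]
[    0     0   116   235 12517] [ 33.54869378 143.99408804]
[ 130    0   65   81 3806] [161.93378875  37.38807147]
[ 275    0   41   85 1370] [294.48759124  41.29708029]
[  393     0   119   235 19666] [465.09534221 122.64430998]
[202  85  18  55 337] [209.18991098 111.89317507]
[ 112  129   53   69 3010] [138.17641196 162.23820598]
[ 246  130   26   69 1203] [258.35328346 163.65170407]
[124 213  58  22 583] [154.51457976 227.41166381]
```

```bash
cat > zoom.py <<'E'
from h import *
def pan(p,x0,y0,w,h,S):
    a=cv2.resize(p[y0:y0+h,x0:x0+w],None,fx=S,fy=S,interpolation=cv2.INTER_CUBIC)
    for x in range(x0-x0%10+10,x0+w,10): cv2.line(a,((x-x0)*S,0),((x-x0)*S,6),(0,0,255),1); cv2.putText(a,str(x),((x-x0)*S-8,16),0,.35,(0,0,255))
    for y in range(y0-y0%10+10,y0+h,10): cv2.line(a,(0,(y-y0)*S),(6,(y-y0)*S),(0,0,255),1); cv2.putText(a,str(y),(8,(y-y0)*S+3),0,.35,(0,0,255))
    return a
E
python3 - <<'E'
from zoom import *
p=np.load("w3.npz")["pixels"][:,:,::-1]
im=np.zeros((600,800,3),np.uint8)
a=pan(p,235,120,50,100,6); b=pan(p,265,0,70,96,6)
im[:600,:300]=a; im[:576,310:730]=b
cv2.imwrite("pics/z3.png",im)
E
```

```text
(no output)
```

View pics/z3.png

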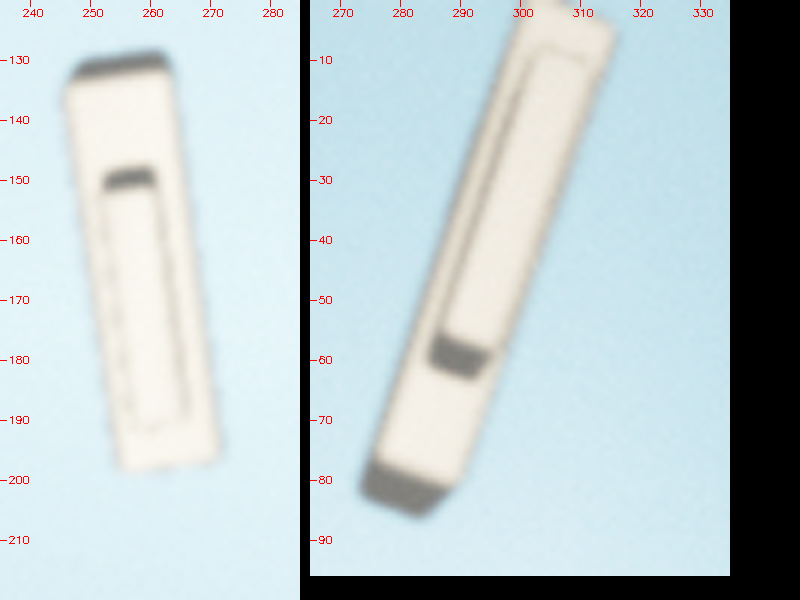

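```bash
python3 - <<'E'
from h import *
np.set_printoptions(precision=4,suppress=True)
c=np.load("w3.npz"); n=np.linalg.norm
A=plane(c,[[246,133],[263,131],[255,198.5],[272,196.5]],.08)[:,:2]
At=plane(c,[[252.5,152],[261,151],[257,192],[266,190]],.115)[:,:2]
D=plane(c,[[276,77],[291,81.5]],.08)[:,:2]
Dt=plane(c,[[302.5,7],[312.5,10.5],[286.5,56.5],[296,59.5]],.115)[:,:2]
for k,P in (("A",A),("At",At),("Dt",Dt)):
    v=(P[0]+P[1]-P[2]-P[3])/2; print(k,P.mean(0),"len",n(v),"th",n(P[0]-P[1]),n(P[2]-P[3]),"yaw",np.degrees(np.arctan2(v[1],v[0])))
print("D near end",D.mean(0),n(D[0]-D[1]))
# caster from w2: 
w=np.load("w2.npz")
E=plane(w,[[85,118],[92,152]],.094)[:,:2]
g=cv2.cvtColor(w["pixels"],cv2.COLOR_RGB2GRAY)
# thin bright glass strips: subpixel centroids per row -> strip lines -> yaw
for x0,x1 in ((92,99),(99,106),(106,113)):
    L=[]
    for v in range(112,185,3):
        o=(v-120)*.116
        xs=np.arange(int(x0+o)-1,int(x1+o)+2); G=g[v,xs].astype(float); G=np.clip(G-110,0,None)
        if G.sum()>40: L.append([(xs*G).sum()/G.sum(),v])
    P=plane(w,np.array(L),.094)[:,:2]; f=np.polyfit(P[:,0],P[:,1],1); print("strip yaw",np.degrees(np.arctan(f[0])),"y at x=.555",np.polyval(f,.555),"resid",np.std(P[:,1]-np.polyval(f,P[:,0])))
E
```

```text
A [ 0.4682 -0.2698] len 0.0885453541886037 th 0.021968670949507146 0.023336352757581127 yaw 14.13004058476358
At [ 0.4675 -0.2699] len 0.048873281298719574 th 0.010138025542923776 0.011341065699036725 yaw 13.13826856117562
Dt [ 0.6214 -0.2957] len 0.05000736803325208 th 0.011102019773267743 0.010879680419004483 yaw -11.793741509278547
D near end [ 0.5782 -0.2875] 0.01920195278990458
strip yaw 4.810262985329951 y at x=.555 0.16420746830820881 resid 0.0010150804486828767
strip yaw 4.640680519228047 y at x=.555 0.15418732185875805 resid 0.00046166566358541496
strip yaw 5.232838204683624 y at x=.555 0.14398421594402816 resid 0.00046247075295986686
```

A is at (0.468, -0.270) with yaw 13.5°, D at (0.621, -0.296) with yaw -11.8°; sizes check out at about 89 mm plate length and 49–50 mm tab length. The pair's tabs end up only 10.5 mm apart, so I'll grip each tab across its 50 mm width, with tool y along plate x. Before that, a close caster view with the tool turned to that orientation.

```bash
python3 -m handwheel '[[[1,8,-20,0,-0.14],[1,20,-55,0,-0.28],[1,32,-90,5,-0.42],[1,46,-130,10,-0.56],[1,60,-170,15,-0.7],[1,74,-210,22,-0.84],[1,88,-248,30,-0.98],[1,100,-282,35,-1.12],[1,110,-308,40,-1.26],[1,115,-322,40,-1.4],[1,117,-328,40,-1.5],[1,117,-328,40,-1.546],[1,117,-328,40,-1.546],[1,117,-328,40,-1.546],[1,117,-328,40,-1.546]]]'
python3 - <<'E'
from zoom import *
c=grab("w4.npz"); print(c["p"],c["q"]); p=c["pixels"][:,:,::-1]
cv2.imwrite("pics/w4.png",pan(p,130,0,260,200,3))
E
```

```text
clock: 4.9
position: [0.5503, 0.0693, 0.2715]
ee_rot: [0.676, 0.737, 0.0, 0.0]
wrist_force: [-0.1, -0.5, 0.3]
opening: 0.0857
finger_force: 0.0
[0.55030376 0.0693012  0.2715131 ] [6.75741700e-01 7.37138466e-01 1.50060535e-04 1.20295862e-04]
```

View pics/w4.png

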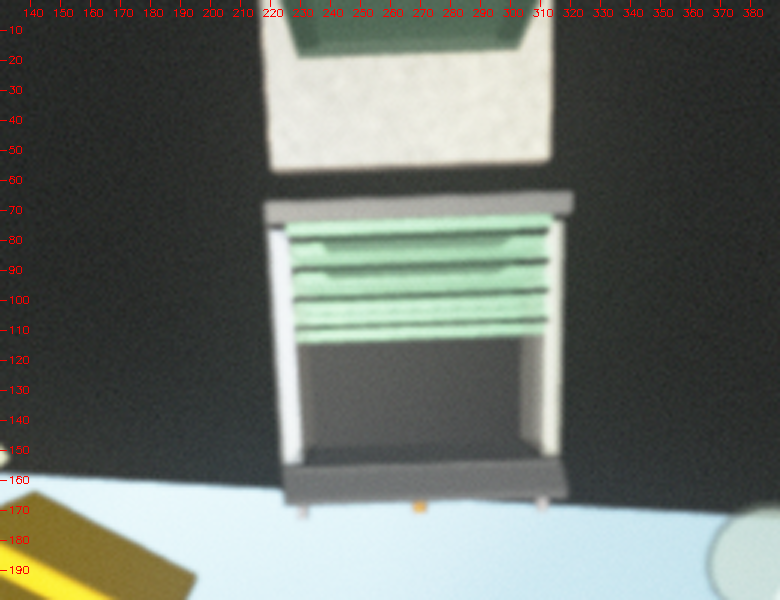

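The view shows four sandwiches: glass front edge (230,114)–(311,111.5), front plate inner edge (230,154)–(311,152), side inner edges x≈230 and x≈311, back wall band at rows 66–76.

```bash
python3 - <<'E'
from h import *
np.set_printoptions(precision=4,suppress=True)
c=np.load("w4.npz"); p=c["pixels"].astype(int); g=p.sum(2)//3
G=p[:,:,1]-p[:,:,0]
# glass front edge: last row with green bright, per column
L=[];F=[];B=[]
for u in range(236,308,4):
    col=g[:,u-1:u+2].mean(1); gr=np.gradient(col)
    r=100+np.argmin(gr[100:125]); w=gr[r-2:r+3]; L.append([u,(np.arange(r-2,r+3)*w).sum()/w.sum()])
    r=146+np.argmax(gr[146:158]); w=gr[r-2:r+3]; F.append([u,(np.arange(r-2,r+3)*w).sum()/w.sum()])
    r=66+np.argmax(gr[66:80]); B.append([u,r])
for n,X,z in(("glass",L,.094),("front",F,.078),("glass back",B,.094)):
    P=plane(c,X,z); f=np.polyfit(P[:,0],P[:,1],1); print(n,"yaw",np.degrees(np.arctan(f[0])),"y@.555",np.polyval(f,.555),np.std(P[:,1]-np.polyval(f,P[:,0])))
S=[];T=[]
for v in range(82,150,4):
    row=g[v-1:v+2].mean(0); gr=np.gradient(row)
    o=np.arange(222,236); r=222+np.argmin(gr[222:236]); S.append([r,v])
    r=305+np.argmax(gr[305:318]); T.append([r,v])
print(np.array(S)[:,0],np.array(T)[:,0])
for n,X in(("L",S),("R",T)):
    P=plane(c,X,.072); f=np.polyfit(P[:,1],P[:,0],1); print(n,"slope deg",np.degrees(np.arctan(-f[0])),"x@y=.11",np.polyval(f,.11))
P=plane(c,[[230,114],[311,111.5]],.094);print("glass ends",P)
E
```

```text
glass yaw 8.610072461818735 y@.555 0.13503030544539746 0.001672958901195322
front yaw 6.774035983442811 y@.555 0.08749232883335972 0.00012119476900216145
glass back yaw -3.3584876733625855 y@.555 0.17851467713478708 0.0026128676086040656
[226 226 227 227 227 227 228 228 228 228 229 229 229 229 230 230 230] [311 312 311 311 312 311 312 311 311 311 311 311 311 310 310 310 310]
L slope deg 7.046522358527709 x@y=.11 0.5110979779820912
R slope deg 6.186754209124437 x@y=.11 0.6068178769975473
glass ends [[0.5131 0.1295 0.094 ]
 [0.5998 0.1396 0.094 ]]
```

Caster yaw is 6.7°, inner width 95 mm and gap 46.8 mm (expected 96 and 47.5), consistent with filler_20 + filler_25. Now above A (filler_25).

```bash
python3 -m handwheel '[[[1,-20,-7,0,-0.05],[1,-55,-19,0,-0.1],[1,-100,-34,0,-0.154],[1,-145,-49,0,-0.154],[1,-190,-64,0,-0.154],[1,-235,-79,5,-0.154],[1,-280,-94,12,-0.154],[1,-310,-104,18,-0.154],[1,-326,-110,21,-0.154],[1,-331,-111,21,-0.154],[1,-331,-111,21,-0.154],[1,-331,-111,21,-0.154],[1,-331,-111,21,-0.154]]]'
python3 - <<'E'
from zoom import *
c=grab("w5.npz"); print(c["p"],c["q"]); p=c["pixels"][:,:,::-1]
cv2.imwrite("pics/w5.png",pan(p,160,110,200,150,4))
E
```

```text
clock: 6.25
position: [0.469, -0.2695, 0.2506]
ee_rot: [0.616, 0.787, 0.0, 0.0]
wrist_force: [0.4, 0.2, 0.5]
opening: 0.0854
finger_force: 0.0
[ 0.46898909 -0.26945173  0.25059518] [6.16447316e-01 7.87396109e-01 1.92900954e-04 1.93683175e-04]
```

View pics/w5.png

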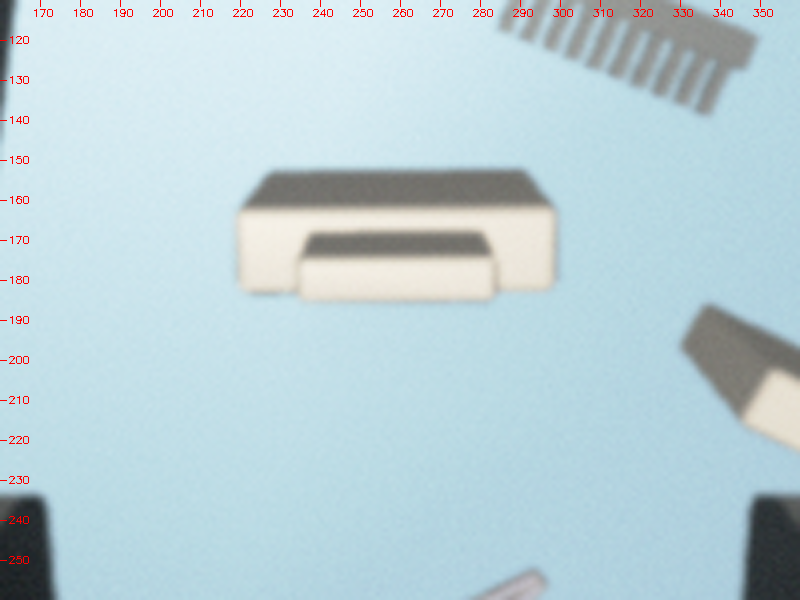

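Plate A is squarely in view: top face (219.5–298.5, 162–182.7), tab top (235–283.3, 174.3–185).

```bash
cat > rel.py <<'E'
from h import *
# relative motion in tool axes from pose (p,q) to world target
def rel(p,q,t): return (R.from_quat(q).inv().apply(np.asarray(t)-p)*1000).round(1)
E
python3 - <<'E'
from rel import *
np.set_printoptions(precision=4,suppress=True)
c=np.load("w5.npz"); Rm=R.from_quat(c["q"])
p=c["pixels"].astype(int); g=p.sum(2)/3
def cols(us,a,b,sg): # subpixel horizontal edges
    o=[]
    for u in us:
        gr=sg*np.gradient(g[:,u-1:u+2].mean(1)); r=a+np.argmax(gr[a:b]); w=np.clip(gr[r-2:r+3],0,None); o.append([u,(np.arange(r-2,r+3)*w).sum()/w.sum()])
    return np.array(o)
top=cols(list(range(224,232,2))+list(range(287,295,2)),158,168,1); tabb=cols(range(240,280,4),170,179,1)
r_b=p[:,:,0]-p[:,:,2]; 
def cols2(us,a,b):
    o=[]
    for u in us:
        gr=-np.gradient(r_b[:,u-1:u+2].mean(1)); r=a+np.argmax(gr[a:b]); w=np.clip(gr[r-2:r+3],0,None); o.append([u,(np.arange(r-2,r+3)*w).sum()/w.sum()])
    return np.array(o)
tf=cols2(range(240,280,4),180,190); pf=cols2(list(range(224,232,2))+list(range(287,295,2)),178,188)
for n,X,z in(("plate back",top,.08),("plate front",pf,.08),("tab back",tabb,.115),("tab front",tf,.115)):
    P=plane(c,X,z); L=Rm.inv().apply(P-c["p"])*1000; f=np.polyfit(L[:,1],L[:,0],1); print(n,"px",X[:,1].mean(),"tool x mm",L[:,0].mean(),"ang deg",np.degrees(np.arctan(f[0])))
for n,uv,z in(("plate ends",[[219.5,172],[298.5,172]],.08),("tab ends",[[235,180],[283.3,180]],.115)):
    print(n,Rm.inv().apply(plane(c,uv,z)-c["p"])[:,1]*1000)
E
```

```text
plate back px 161.5929114498827 tool x mm 12.578347094033422 ang deg 0.48950515294496433
plate front px 182.65784218765504 tool x mm -11.32310195346394 ang deg 0.2439830928123404
tab back px 173.8913449681135 tool x mm 6.2458812671210655 ang deg 0.28165496806555723
tab front px 185.02449480132205 tool x mm -5.132483210911235 ang deg 0.2558761508972777
plate ends [-44.7432  43.157 ]
tab ends [-24.642   23.4671]
```

```bash
python3 -m handwheel '[[[1,0.6,-0.7,20,-0.005],[1,0.6,-0.7,55,-0.005],[1,0.6,-0.7,95,-0.005],[1,0.6,-0.7,130,-0.005],[1,0.6,-0.7,155,-0.005],[1,0.6,-0.7,165,-0.005],[1,0.6,-0.7,168,-0.005],[1,0.6,-0.7,168,-0.005],[-1,0.6,-0.7,168,-0.005],[-1,0.6,-0.7,168,-0.005],[-1,0.6,-0.7,168,-0.005],[-1,0.6,-0.7,168,-0.005],[-1,0.6,-0.7,168,-0.005],[-1,0.6,-0.7,168,-0.005],[-1,0.6,-0.7,168,-0.005]]]' 50
```

```text
clock: 7.8
position: [0.469, -0.2709, 0.0839]
ee_rot: [0.615, 0.789, 0.0, 0.002]
wrist_force: [1.2, 0.2, 6.3]
opening: 0.0492
finger_force: 52.7
```

```bash
python3 -m handwheel '[[[-1,0,0,-8,0],[-1,0,0,-30,0],[-1,0,0,-70,0],[-1,0,0,-110,0],[-1,0,0,-140,0],[-1,0,0,-150,0],[-1,0,0,-150,0],[-1,0,0,-150,0],[-1,0,0,-150,0]]]'
cat > inhand.py <<'E'
from rel import *
np.set_printoptions(precision=2,suppress=True)
def inhand(name, ztab):
    """rows of edges along central column, tab top at tool z = ztab (m), plate top .035 further"""
    c=grab(name); g=c["pixels"].astype(float).mean(2)
    print(c["p"],R.from_quat(c["q"]).as_euler("ZYX",degrees=True))
    W=np.eye(4); cc=dict(c); cc["q"]=[0,0,0,1]; cc["p"]=np.zeros(3)
    for u in (225,232,245,259,273,286,293):
        gr=np.gradient(g[:,u-1:u+2].mean(1)); idx=[r for r in range(150,330) if abs(gr[r])>8 and abs(gr[r])==abs(gr[r-2:r+3]).max()]
        print(u,[(r,int(gr[r]),plane(cc,[[u,r]],ztab)[0,0].round(4),plane(cc,[[u,r]],ztab+.035)[0,0].round(4)) for r in idx])
    return c
E
python3 -c "
from inhand import *
inhand('w6.npz',-.031)
from workcell import ctrl; s=ctrl.read_state(); print(s['opening'],s['finger_force'],s['wrist_force'],s['moment'])"
```

```text
clock: 8.7
position: [0.466, -0.2689, 0.2295]
ee_rot: [0.615, 0.789, -0.0, -0.003]
wrist_force: [0.0, -0.1, -1.9]
opening: 0.0494
finger_force: 52.5
[ 0.47 -0.27  0.23] [ 104.09   -0.23 -179.8 ]
225 [(179, -43, np.float64(0.0399), np.float64(0.0317)), (211, 25, np.float64(0.0263), np.float64(0.014)), (223, -46, np.float64(0.021), np.float64(0.007)), (252, 25, np.float64(0.0077), np.float64(-0.0105)), (290, -51, np.float64(-0.011), np.float64(-0.0351))]
232 [(179, -43, np.float64(0.0399), np.float64(0.0317)), (211, 25, np.float64(0.0263), np.float64(0.014)), (223, -44, np.float64(0.021), np.float64(0.007)), (252, 25, np.float64(0.0077), np.float64(-0.0105)), (292, -45, np.float64(-0.0121), np.float64(-0.0364)), (299, 23, np.float64(-0.0157), np.float64(-0.0412)), (308, -44, np.float64(-0.0204), np.float64(-0.0474))]
245 [(179, -41, np.float64(0.0399), np.float64(0.0317)), (211, 25, np.float64(0.0263), np.float64(0.0139)), (223, -41, np.float64(0.021), np.float64(0.007)), (252, 25, np.float64(0.0077), np.float64(-0.0105)), (289, -12, np.float64(-0.0105), np.float64(-0.0344)), (295, -37
[... 903 characters left out ...]
.float64(-0.0157), np.float64(-0.0412))]
286 [(179, -38, np.float64(0.0399), np.float64(0.0317)), (210, 25, np.float64(0.0268), np.float64(0.0145)), (223, -40, np.float64(0.021), np.float64(0.007)), (252, 24, np.float64(0.0077), np.float64(-0.0105)), (275, -10, np.float64(-0.0035), np.float64(-0.0252)), (302, -49, np.float64(-0.0173), np.float64(-0.0432))]
293 [(179, -37, np.float64(0.0399), np.float64(0.0317)), (210, 25, np.float64(0.0267), np.float64(0.0145)), (223, -39, np.float64(0.021), np.float64(0.007)), (252, 25, np.float64(0.0077), np.float64(-0.0105)), (303, -47, np.float64(-0.0178), np.float64(-0.0439))]
0.04889509806516285 52.50622630119324 [ 0.63  0.32 -2.07] [-0.02  0.01  0.04]
```

The plate is held, hanging upright, with its centre about 1.5 mm ahead in tool x. Checking the wash bottle's spout position and the move to the caster.

```bash
python3 - <<'E'
from rel import *
from workcell import ctrl
s=ctrl.read_state(); p,q=s["position"],s["ee_rot"]; print(p, R.from_quat(q).as_euler("ZYX",degrees=True))
c=np.load("scene0.npz"); 
# spout tip in two views
o1,d1=ray(c,[[530*.64,283*.64]]); c2=np.load("side0.npz"); o2,d2=ray(c2,[[298*.64,229*.64]])
d1,d2=d1[0],d2[0]; A=np.c_[d1,-d2]; t=np.linalg.lstsq(A,o2-o1,rcond=None)[0]; print("spout",o1+d1*t[0],o2+d2*t[1])
print("cap",plane(c,[[579*.64,318*.64]],.16))
print("rel",rel(p,q,[.5583,.1153,p[2]]))
E
```

```text
[ 0.4662278  -0.26905135  0.22962219] [ 104.09175076   -0.21452133 -179.81223755]
spout [0.71813281 0.1391056  0.18607081] [0.71715736 0.13773508 0.18643116]
cap [[0.76413865 0.18427957 0.16      ]]
rel [350.4 182.9   0.7]
```

```bash
python3 -m handwheel '[[[-1,15,8,-5,0],[-1,45,23,-12,0],[-1,80,42,-20,0],[-1,118,62,-20,0.02],[-1,156,81,-20,0.04],[-1,194,101,-20,0.06],[-1,232,121,-20,0.08],[-1,268,140,-20,0.1],[-1,300,157,-20,0.12],[-1,325,170,-20,0.129],[-1,341,178,-20,0.129],[-1,349,182,-20,0.129],[-1,350.4,183,-20,0.129],[-1,350.4,183,-20,0.129],[-1,350.4,183,-20,0.129],[-1,350.4,183,-20,0.129]]]'
python3 - <<'E'
from zoom import *
from rel import *
from workcell import ctrl,optics
c=grab("w7.npz"); print(c["p"],R.from_quat(c["q"]).as_euler("ZYX",degrees=True))
for n in("scene","side"):
    s=optics.capture(n); np.savez(n+"7.npz",**s)
print("rel",rel(c["p"],c["q"],[.5583,.1153,.2295]))
E
```

```text
clock: 10.35
position: [0.5597, 0.1134, 0.2522]
ee_rot: [0.665, 0.747, -0.0, -0.0]
wrist_force: [-0.8, 1.1, -1.5]
opening: 0.049
finger_force: 52.4
[0.55966241 0.11341387 0.25224719] [ 9.66242338e+01  1.25263917e-02 -1.79982359e+02]
rel [ 2.  -1.1 22.7]
```

```bash
python3 -m handwheel '[[[-1,2,-1.1,5,0],[-1,2,-1.1,15,0],[-1,2,-1.1,30,0],[-1,2,-1.1,45,0],[-1,2,-1.1,60,0],[-1,2,-1.1,72,0],[-1,2,-1.1,80,0],[-1,2,-1.1,84,0],[-1,2,-1.1,84,0],[-1,2,-1.1,84,0]]]'
python3 - <<'E'
from rel import *
c=grab("w8.npz"); s=R.from_quat(c["q"])
print(c["p"],rel(c["p"],c["q"],[.5583,.1153,.1]))
cc=dict(c);cc["q"]=[0,0,0,1];cc["p"]=np.zeros(3)
g=c["pixels"].astype(float).mean(2)
z=.012+.06-c["p"][2] # side tops rel, tool z = -(z)
for v in (175,185,195,205):
    row=np.gradient(g[v-1:v+2].mean(0)); idx=[u for u in range(150,370) if abs(row[u])>8 and abs(row[u])==abs(row[u-2:u+3]).max()]
    print(v,[(u,int(row[u]),(plane(cc,[[u,v]],-z)[0,1]*1000).round(1)) for u in idx])
cv2.imwrite("pics/w8.png",cv2.resize(c["pixels"][:,:,::-1],(800,600)))
E
```

```text
clock: 11.5
position: [0.559, 0.1163, 0.1688]
ee_rot: [0.665, 0.747, 0.0, 0.0]
wrist_force: [0.4, 0.4, -1.9]
opening: 0.0495
finger_force: 52.4
[0.55904538 0.11632715 0.16881776] [-0.9 -0.9 68.8]
175 [(195, 50, np.float64(-55.2)), (203, -35, np.float64(-48.4)), (208, -9, np.float64(-44.1)), (304, 13, np.float64(37.8)), (309, 9, np.float64(42.1)), (314, 27, np.float64(46.3)), (322, -46, np.float64(53.2))]
185 [(195, 49, np.float64(-55.8)), (200, -24, np.float64(-51.5)), (318, 21, np.float64(50.2)), (322, -48, np.float64(53.6))]
195 [(191, 16, np.float64(-59.8)), (327, -16, np.float64(58.5))]
205 [(184, 16, np.float64(-66.5)), (335, -16, np.float64(66.1))]
```

Side walls measured at -48.4 / +46.3 mm in the tool frame, so the centre is 1 mm to tool -y, agreeing with the plan. Lowering.

```bash
python3 -m handwheel '[[[-1,-0.5,-1,2,0],[-1,-0.9,-1,6,0],[-1,-0.9,-1,14,0],[-1,-0.9,-1,22,0],[-1,-0.9,-1,30,0],[-1,-0.9,-1,38,0],[-1,-0.9,-1,46,0],[-1,-0.9,-1,53,0],[-1,-0.9,-1,59,0],[-1,-0.9,-1,64,0],[-1,-0.9,-1,66,0],[-1,-0.9,-1,66,0],[-1,-0.9,-1,66,0]]]'
```

```text
clock: 12.85
position: [0.5579, 0.1153, 0.1026]
ee_rot: [0.665, 0.747, 0.0, 0.0]
wrist_force: [-0.0, 0.5, -1.8]
opening: 0.0492
finger_force: 52.4
```

```bash
python3 -m handwheel '[[[-1,0,0,2,0],[-1,0,0,4,0],[-1,0.7,0,4.5,0],[-1,1.5,0,4.5,0],[-1,2.5,0,4.5,0],[-1,3.5,0,4.5,0],[-1,4,0,4.5,0],[-1,4,0,4.5,0]]]'; python3 -m handwheel '[[[-1,0.5,0,0,0],[-1,1,0,0,0],[-1,1,0,0,0]]]'; python3 -m handwheel '[[[-1,0.5,0,0,0],[-1,1,0,0,0],[-1,1,0,0,0]]]'
```

```text
clock: 13.65
position: [0.5572, 0.1193, 0.0978]
ee_rot: [0.664, 0.747, 0.0, 0.0]
wrist_force: [0.3, 0.8, -1.4]
opening: 0.0493
finger_force: 52.4
clock: 13.95
position: [0.557, 0.1202, 0.0978]
ee_rot: [0.665, 0.747, 0.0, -0.0]
wrist_force: [0.2, -0.4, -2.7]
opening: 0.0488
finger_force: 52.4
clock: 14.25
position: [0.5569, 0.121, 0.0978]
ee_rot: [0.665, 0.747, -0.0, 0.0]
wrist_force: [-0.2, -1.3, -1.8]
opening: 0.049
finger_force: 52.5
```

```bash
python3 -m handwheel '[[[-1,0.4,0,0,0],[-1,0.7,0,0,0],[-1,0.7,0,0,0]]]'; python3 -m handwheel '[[[-1,0.4,0,0,0],[-1,0.7,0,0,0],[-1,0.7,0,0,0]]]'
```

```text
clock: 14.55
position: [0.5569, 0.1211, 0.0978]
ee_rot: [0.664, 0.747, -0.0, 0.001]
wrist_force: [0.1, -4.3, -1.1]
opening: 0.0492
finger_force: 52.5
clock: 14.85
position: [0.5569, 0.1211, 0.0978]
ee_rot: [0.664, 0.747, -0.001, 0.001]
wrist_force: [-0.4, -6.0, -1.7]
opening: 0.0493
finger_force: 52.6
```

```bash
python3 -m handwheel '[[[-1,-0.8,0,0.5,0],[-1,-0.8,0,1,0],[-1,-0.8,0,1.5,0],[-1,-0.8,0,1.5,0]]]';  python3 -m handwheel '[[[-1,0,0,0.5,0],[-1,0,0,1,0],[-1,0,0,1,0]]]'; python3 -m handwheel '[[[-1,0,0,0.5,0],[-1,0,0,1,0],[-1,0,0,1,0]]]'
```

```text
clock: 15.25
position: [0.5573, 0.1211, 0.0967]
ee_rot: [0.664, 0.747, -0.0, 0.001]
wrist_force: [-0.9, -6.3, 0.3]
opening: 0.0489
finger_force: 52.8
clock: 15.55
position: [0.5574, 0.1211, 0.0959]
ee_rot: [0.664, 0.747, -0.0, 0.001]
wrist_force: [-0.5, -5.9, 1.1]
opening: 0.0485
finger_force: 53.0
clock: 15.85
position: [0.5575, 0.1211, 0.0959]
ee_rot: [0.664, 0.747, -0.0, 0.001]
wrist_force: [-2.3, -6.7, 6.2]
opening: 0.049
finger_force: 53.4
```

```bash
python3 -m handwheel '[[[0.3,0,0,-0.5,0],[0.3,0,0,-0.5,0],[0.6,0,0,-0.5,0],[0.6,0,0,-0.5,0],[0.6,0,0,-0.5,0],[0.6,-1,0,-0.5,0],[0.6,-1,0,-5,0],[0.6,-1,0,-20,0],[0.6,-1,0,-45,0],[0.6,-5,0,-85,0],[0.6,-20,0,-125,0],[0.6,-40,0,-150,0],[0.6,-55,0,-160,0],[0.6,-60,0,-160,0],[0.6,-60,0,-160,0],[0.6,-60,0,-160,0]]]'
python3 - <<'E'
from zoom import *
from rel import *
np.set_printoptions(precision=2,suppress=True)
c=grab("w9.npz"); print(c["p"],R.from_quat(c["q"]).as_euler("ZYX",degrees=True))
cv2.imwrite("pics/w9.png",pan(c["pixels"][:,:,::-1],160,60,200,150,4))
# column edges, tool->caster numbers: height hypotheses
cc=c; g=c["pixels"].astype(float).mean(2)
ex=np.array([.9932,.1167]); ey=np.array([-.1167,.9932]); F0=np.array([.5615,.0880])
for u in (235,259,283):
    gr=np.gradient(g[:,u-1:u+2].mean(1)); idx=[r for r in range(60,200) if abs(gr[r])>8 and abs(gr[r])==abs(gr[r-2:r+3]).max()]
    print(u,[(r,int(gr[r]))+tuple(round(float((plane(c,[[u,r]],z)[0,:2]-F0)@ey*1000),1) for z in (.078,.092,.127)) for r in idx])
E
```

```text
clock: 17.45
position: [0.5623, 0.0625, 0.252]
ee_rot: [0.665, 0.747, -0.001, -0.002]
wrist_force: [0.3, 0.4, -1.7]
opening: 0.0681
finger_force: 0.0
[0.56 0.06 0.25] [  96.69   -0.06 -179.76]
235 [(61, 17, 90.2, 88.0, 82.5), (66, -45, 85.5, 83.5, 78.5), (72, 20, 79.8, 78.0, 73.7), (77, -34, 74.9, 73.4, 69.6), (83, 19, 69.1, 67.8, 64.7), (88, -34, 64.2, 63.1, 60.5), (92, 27, 60.2, 59.4, 57.2), (98, -28, 54.2, 53.6, 52.1), (101, 41, 51.2, 50.7, 49.6), (106, 18, 46.2, 45.9, 45.3), (130, -45, 21.2, 22.1, 24.2), (150, 18, -0.4, 1.4, 5.9), (163, 42, -14.9, -12.5, -6.4)]
259 [(61, 16, 90.2, 88.0, 82.5), (66, -45, 85.4, 83.5, 78.5), (72, 19, 79.7, 78.0, 73.6), (77, -33, 74.9, 73.4, 69.6), (83, 17, 69.1, 67.8, 64.6), (88, -34, 64.1, 63.1, 60.5), (92, 27, 60.2, 59.3, 57.1), (98, -26, 54.2, 53.6, 52.1), (101, 37, 51.2, 50.7, 49.5), (106, 23, 46.1, 45.9, 45.2), (113, 8, 39.0, 39.0, 39.2), (123, -9, 28.6, 29.1, 30.4), (130, -45, 21.2, 22.0, 24.1), (149, 15, 0.6, 2.4, 6.8), (163, 30, -14.9, -12.5, -6.4)]
283 [(61, 16, 90.1, 87.9, 82.4), (66, -42, 85.4, 83.4, 78.4), (72, 17, 79.7, 77.9, 73.6), (77, -32, 74.8, 73.3, 69.5), (83, 15, 69.0, 67.7, 64.6), (88, -31, 64.1, 63.1, 60.5), (92, 25, 60.1, 59.3, 57.1), (98, -29, 54.2, 53.6, 52.0), (101, 38, 51.1, 50.7, 49.5), (106, 23, 46.1, 45.8, 45.2), (130, -45, 21.1, 22.0, 24.1), (149, 17, 0.6, 2.4, 6.8), (164, 41, -16.1, -13.6, -7.4)]
```

filler_25 stands released with its front face at 22 mm from the front plate, as expected (22.5). Now above D (filler_20).

```bash
python3 -m handwheel '[[[1,-20,1,0,0.03],[1,-55,3,0,0.07],[1,-100,5,0,0.12],[1,-145,7,0,0.17],[1,-190,9,0,0.22],[1,-235,11,0,0.27],[1,-280,13,0,0.31],[1,-320,15,0,0.323],[1,-348,16,1,0.323],[1,-361,17,2,0.323],[1,-363,17,2,0.323],[1,-363,17,2,0.323],[1,-363,17,2,0.323],[1,-363,17,2,0.323]]]'
python3 - <<'E'
from zoom import *
from rel import *
c=grab("w10.npz"); print(c["p"],R.from_quat(c["q"]).as_euler("ZYX",degrees=True))
cv2.imwrite("pics/w10.png",pan(c["pixels"][:,:,::-1],160,110,200,150,4))
p=c["pixels"].astype(float); g=p.mean(2); rb=p[:,:,0]-p[:,:,2]
cc=dict(c);cc["q"]=[0,0,0,1];cc["p"]=np.zeros(3); H=c["p"][2]
for nm,A,th in (("g",g,8),("rb",rb,6)):
  for u in (225,231,240,250,259,268,278,288,293):
    gr=np.gradient(A[:,u-1:u+2].mean(1)); idx=[r for r in range(140,215) if abs(gr[r])>th and abs(gr[r])==abs(gr[r-2:r+3]).max()]
    print(nm,u,[(r,int(gr[r]))+tuple(round(float(plane(cc,[[u,r]],H-z)[0,0]*1000),1) for z in (.08,.115)) for r in idx])
for v in (168,174,178,182):
    gr=np.gradient(rb[v-1:v+2].mean(0)); idx=[r for r in range(200,320) if abs(gr[r])>6 and abs(gr[r])==abs(gr[r-2:r+3]).max()]
    print("v",v,[(r,int(gr[r]))+tuple(round(float(plane(cc,[[r,v]],H-z)[0,1]*1000),1) for z in (.08,.115)) for r in idx])
E
```

```text
clock: 18.9
position: [0.6233, -0.2946, 0.2524]
ee_rot: [0.775, 0.631, 0.0, -0.0]
wrist_force: [0.8, -0.1, 0.1]
opening: 0.0855
finger_force: 0.0
[ 0.62325685 -0.29459886  0.25241808] [ 7.83024804e+01 -2.60130730e-02 -1.79989963e+02]
g 225 [(157, -22, 17.2, 22.7), (164, 34, 9.4, 15.7), (179, -8, -7.7, 0.5), (182, 9, -11.1, -2.6)]
g 231 [(154, -37, 20.6, 25.6), (165, 32, 8.3, 14.7), (179, -11, -7.7, 0.5), (182, 9, -11.2, -2.6)]
g 240 [(154, -36, 20.6, 25.6), (164, 31, 9.4, 15.7), (168, -42, 4.9, 11.7), (175, 38, -3.1, 4.6)]
g 250 [(155, -34, 19.4, 24.6), (165, 31, 8.3, 14.7), (168, -38, 4.9, 11.7), (175, 38, -3.1, 4.6)]
g 259 [(155, -33, 19.4, 24.6), (165, 31, 8.3, 14.7), (168, -38, 4.9, 11.7), (175, 36, -3.1, 4.6)]
g 268 [(155, -34, 19.4, 24.6), (165, 32, 8.3, 14.7), (168, -34, 4.9, 11.6), (175, 36, -3.1, 4.5), (185, -13, -14.7, -5.7)]
g 278 [(155, -37, 19.4, 24.6), (165, 31, 8.2, 14.6), (169, -32, 3.7, 10.6), (175, 35, -3.1, 4.5), (185, -9, -14.7, -5.8)]
g 288 [(155, -37, 19.4, 24.6), (165, 31, 8.2, 14.6)]
g 293 [(159, -18, 14.9, 20.6), (165, 32, 8.2, 14.6)]
rb 225 [(157, 8, 17.2, 2
[... 153 characters left out ...]
4.7, -5.7)]
rb 250 [(155, 14, 19.4, 24.6), (168, -6, 4.9, 11.7), (174, 6, -1.9, 5.6), (185, -21, -14.7, -5.7)]
rb 259 [(155, 14, 19.4, 24.6), (174, 6, -2.0, 5.6), (186, -21, -15.9, -6.8)]
rb 268 [(155, 14, 19.4, 24.6), (175, 6, -3.1, 4.5), (186, -23, -15.9, -6.8)]
rb 278 [(155, 16, 19.4, 24.6), (169, -7, 3.7, 10.6), (186, -23, -15.9, -6.8)]
rb 288 [(155, 16, 19.4, 24.6), (181, -22, -10.1, -1.6)]
rb 293 [(159, 8, 14.9, 20.6), (182, -21, -11.2, -2.7)]
v 168 [(219, 22, -45.2, -40.2), (299, -20, 44.0, 39.1)]
v 174 [(219, 21, -45.5, -40.4), (298, -21, 43.1, 38.3)]
v 178 [(219, 19, -45.6, -40.6), (298, -21, 43.3, 38.5)]
v 182 [(234, 18, -28.9, -25.7), (283, -13, 26.5, 23.6), (297, -6, 42.3, 37.6)]
```

filler_20 (19 mm measured) is under the tool: offset x -0.8, y -1.0 mm, turn +0.01.

```bash
python3 -m handwheel '[[[1,-0.8,-1,20,0.01],[1,-0.8,-1,55,0.01],[1,-0.8,-1,95,0.01],[1,-0.8,-1,130,0.01],[1,-0.8,-1,155,0.01],[1,-0.8,-1,165,0.01],[1,-0.8,-1,169,0.01],[1,-0.8,-1,169,0.01],[-1,-0.8,-1,169,0.01],[-1,-0.8,-1,169,0.01],[-1,-0.8,-1,169,0.01],[-1,-0.8,-1,169,0.01],[-1,-0.8,-1,169,0.01],[-1,-0.8,-1,169,0.01],[-1,-0.8,-1,169,0.01]]]' 50
python3 -m handwheel '[[[-1,0,0,-8,0],[-1,0,0,-30,0],[-1,0,0,-70,0],[-1,0,0,-110,0],[-1,0,0,-140,0],[-1,0,0,-155,0],[-1,0,0,-160,0],[-1,0,0,-160,0],[-1,0,0,-160,0]]]'
python3 - <<'E'
from rel import *
from workcell import ctrl
c=grab("w11.npz"); p=c["p"]; print(p,R.from_quat(c["q"]).as_euler("ZYX",degrees=True))
g=c["pixels"].astype(float).mean(2)
cc=dict(c);cc["q"]=[0,0,0,1];cc["p"]=np.zeros(3)
for u in (225,235,259,283,293):
    gr=np.gradient(g[:,u-1:u+2].mean(1)); idx=[r for r in range(150,262) if abs(gr[r])>8 and abs(gr[r])==abs(gr[r-2:r+3]).max()]
    print(u,[(r,int(gr[r]))+tuple(round(float(plane(cc,[[u,r]],z)[0,0]*1000),1) for z in (-.031,.004,.084)) for r in idx])
ey=np.array([-.1167,.9932]); F0=np.array([.5615,.0880])
print("rel to slot centre (plate offset 0)",rel(p,c["q"],[*(F0+.0112*ey),.26]))
E
```

```text
clock: 20.45
position: [0.6229, -0.2976, 0.0853]
ee_rot: [0.779, 0.627, 0.0, 0.001]
wrist_force: [-0.7, 0.4, 5.5]
opening: 0.0493
finger_force: 52.5
clock: 21.35
position: [0.6206, -0.2962, 0.2404]
ee_rot: [0.779, 0.627, -0.001, -0.002]
wrist_force: [0.5, -0.0, -3.2]
opening: 0.0492
finger_force: 52.5
[ 0.62059253 -0.29616271  0.24038862] [ 7.76250392e+01 -7.80072294e-02 -1.79740270e+02]
225 [(181, -43, 39.0, 30.5, 11.3), (213, 22, 25.4, 12.7, -16.3), (221, -40, 21.8, 8.0, -23.4), (249, 23, 9.0, -8.8, -49.4)]
235 [(181, -41, 39.0, 30.5, 11.3), (213, 21, 25.3, 12.7, -16.3), (221, -39, 21.8, 8.0, -23.4), (249, 22, 9.0, -8.8, -49.4)]
259 [(181, -42, 39.0, 30.5, 11.3), (213, 22, 25.3, 12.7, -16.3), (221, -39, 21.8, 8.0, -23.5), (249, 23, 9.0, -8.8, -49.4)]
283 [(181, -39, 38.9, 30.5, 11.2), (213, 22, 25.3, 12.7, -16.3), (221, -38, 21.8, 8.0, -23.5), (249, 22, 9.0, -8.8, -49.4)]
293 [(181, -38, 38.9, 30.5, 11.2), (213, 23, 25.3, 12.6, -16.3), (221, -39, 21.8, 8.0, -23.5), (249, 23, 9.0, -8.8, -49.4)]
rel to slot centre (plate offset 0) [ 373.2 -143.8  -18.5]
```

filler_20 is held, with its centre about 2.7 mm ahead in tool x, calibrated against plate 1's contact with the glass. Moving over the slot.

```bash
python3 -m handwheel '[[[-1,15,-6,-5,-0.02],[-1,45,-17,-12,-0.05],[-1,80,-31,-15,-0.09],[-1,118,-45,-15,-0.13],[-1,156,-60,-15,-0.17],[-1,194,-75,-15,-0.21],[-1,232,-89,-15,-0.25],[-1,268,-103,-15,-0.29],[-1,300,-116,-15,-0.32],[-1,330,-127,-15,-0.333],[-1,352,-136,-15,-0.333],[-1,366,-141,-15,-0.333],[-1,370.7,-143,-15,-0.333],[-1,370.7,-143,-15,-0.333],[-1,370.7,-143,-15,-0.333],[-1,370.7,-143,-15,-0.333]]]'
cat > chk.py <<'E'
from rel import *
import sys
c=grab(sys.argv[1]); p=c["p"]; print(p,R.from_quat(c["q"]).as_euler("ZYX",degrees=True))
print("rel",rel(p,c["q"],[.5605,.0965,.19]))
g=c["pixels"].astype(float).mean(2)
ex=np.array([.9932,.1167]); ey=np.array([-.1167,.9932]); F0=np.array([.5615,.0880])
for u in (240,259,278):
    gr=np.gradient(g[:,u-1:u+2].mean(1)); idx=[r for r in range(60,262) if abs(gr[r])>7 and abs(gr[r])==abs(gr[r-2:r+3]).max()]
    print(u,[(r,int(gr[r]))+tuple(round(float((plane(c,[[u,r]],z)[0,:2]-F0)@ey*1000),1) for z in (.092,.127,p[2]-.085,p[2]-.005)) for r in idx])
E
python3 chk.py w12.npz
```

```text
clock: 23.0
position: [0.562, 0.0947, 0.2582]
ee_rot: [0.665, 0.747, -0.0, 0.0]
wrist_force: [-0.1, -0.7, -2.6]
opening: 0.0491
finger_force: 52.5
[0.56195915 0.09472237 0.25821372] [ 9.6627084e+01  2.2949640e-02 -1.7999484e+02]
rel [ 2.  -1.2 68.2]
240 [(74, -50, 108.8, 104.7, 99.3, 90.0), (84, 38, 99.3, 96.3, 92.3, 85.5), (90, 10, 93.5, 91.2, 88.1, 82.7), (97, 20, 86.7, 85.2, 83.1, 79.4), (100, -31, 83.8, 82.5, 80.9, 78.0), (103, 35, 80.8, 79.9, 78.7, 76.6), (110, -30, 73.9, 73.8, 73.6, 73.3), (113, 31, 70.9, 71.1, 71.4, 71.8), (120, -29, 63.8, 64.8, 66.2, 68.5), (126, 24, 57.7, 59.4, 61.6, 65.5), (132, 22, 51.5, 53.9, 57.1, 62.5), (137, 24, 46.3, 49.2, 53.2, 60.0), (143, -51, 39.9, 43.6, 48.5, 57.0), (146, 43, 36.7, 40.8, 46.2, 55.5), (159, -47, 22.7, 28.4, 35.8, 48.8), (176, 16, 3.9, 11.6, 21.9, 39.7), (213, 28, -39.3, -26.7, -9.9, 19.0), (221, -45, -49.1, -35.3, -17.1, 14.4), (249, 28, -84.5, -66.7, -43.2, -2.6)]
259 [(74, -48, 108.7, 104.6, 99.3, 90.0), (84, 36, 99.2, 96.2, 92.3, 85.4), (90, 10, 93.5, 91.1, 88.0, 82.7), (97, 20, 86.7, 85.1, 83.0, 79.4), (100, -36, 83.8, 82.5, 8
[... 567 characters left out ...]
8.7, 104.6, 99.2, 89.9), (84, 35, 99.2, 96.2, 92.2, 85.4), (90, 10, 93.4, 91.1, 88.0, 82.6), (97, 21, 86.6, 85.1, 83.0, 79.4), (100, -34, 83.7, 82.5, 80.8, 78.0), (103, 32, 80.8, 79.8, 78.6, 76.6), (110, -28, 73.8, 73.7, 73.5, 73.2), (113, 26, 70.8, 71.0, 71.3, 71.8), (117, 15, 66.8, 67.4, 68.3, 69.9), (120, -26, 63.7, 64.7, 66.1, 68.4), (126, 19, 57.6, 59.3, 61.6, 65.5), (132, 24, 51.4, 53.8, 57.0, 62.5), (137, 23, 46.2, 49.2, 53.1, 60.0), (143, -46, 39.8, 43.6, 48.5, 57.0), (146, 44, 36.6, 40.7, 46.1, 55.4), (159, -50, 22.6, 28.3, 35.8, 48.7), (176, 17, 3.8, 11.6, 21.9, 39.7), (213, 28, -39.4, -26.8, -10.0, 19.0), (221, -43, -49.2, -35.4, -17.2, 14.3), (249, 27, -84.5, -66.8, -43.3, -2.6)]
```

```bash
python3 -m handwheel '[[[-1,1,-1,5,0],[-1,1.9,-1.2,15,0],[-1,1.9,-1.2,30,0],[-1,1.9,-1.2,45,0],[-1,1.9,-1.2,60,0],[-1,1.9,-1.2,70,0],[-1,1.9,-1.2,76,0],[-1,1.9,-1.2,78,0],[-1,1.9,-1.2,78,0],[-1,1.9,-1.2,78,0]]]'
python3 - <<'E'
from rel import *
c=grab("w13.npz"); p=c["p"]; print(p,R.from_quat(c["q"]).as_euler("ZYX",degrees=True),"rel",rel(p,c["q"],[.5605,.0965,.19]))
g=c["pixels"].astype(float).mean(2)
ex=np.array([.9932,.1167]); ey=np.array([-.1167,.9932]); F0=np.array([.5615,.0880])
u=259
gr=np.gradient(g[:,u-3:u+4].mean(1)); idx=[r for r in range(120,262) if abs(gr[r])>4 and abs(gr[r])==abs(gr[r-2:r+3]).max()]
print(u,[(r,int(gr[r]))+tuple(round(float((plane(c,[[u,r]],z)[0,:2]-F0)@ey*1000),1) for z in (.092,.127,p[2]-.085,p[2]-.005)) for r in idx])
z=c["pixels"][:,:,::-1]
from zoom import pan
cv2.imwrite("pics/w13.png",pan(z,160,100,200,150,4))
E
```

```text
clock: 24.05
position: [0.561, 0.0976, 0.181]
ee_rot: [0.665, 0.747, 0.001, 0.0]
wrist_force: [0.0, 0.7, -2.0]
opening: 0.0491
finger_force: 52.5
[0.56098442 0.09764697 0.18098932] [9.67037821e+01 4.56897876e-04 1.79915822e+02] rel [-1.1 -0.6 -9. ]
259 [(120, -26, 69.1, 70.1, 69.2, 71.5), (123, 25, 66.8, 68.1, 66.9, 70.0), (128, -28, 62.9, 64.8, 63.1, 67.5), (136, 24, 56.7, 59.5, 57.0, 63.5), (142, 23, 51.9, 55.5, 52.3, 60.5), (146, -24, 48.7, 52.8, 49.2, 58.5), (149, 27, 46.3, 50.7, 46.8, 56.9), (157, -44, 39.8, 45.2, 40.5, 52.8), (164, 38, 34.1, 40.4, 34.8, 49.1), (180, -43, 20.7, 28.9, 21.6, 40.6), (213, 27, -8.4, 4.3, -6.9, 22.0), (221, -44, -15.7, -1.9, -14.1, 17.4), (249, 27, -42.2, -24.4, -40.2, 0.4)]
```

View pics/w13.png

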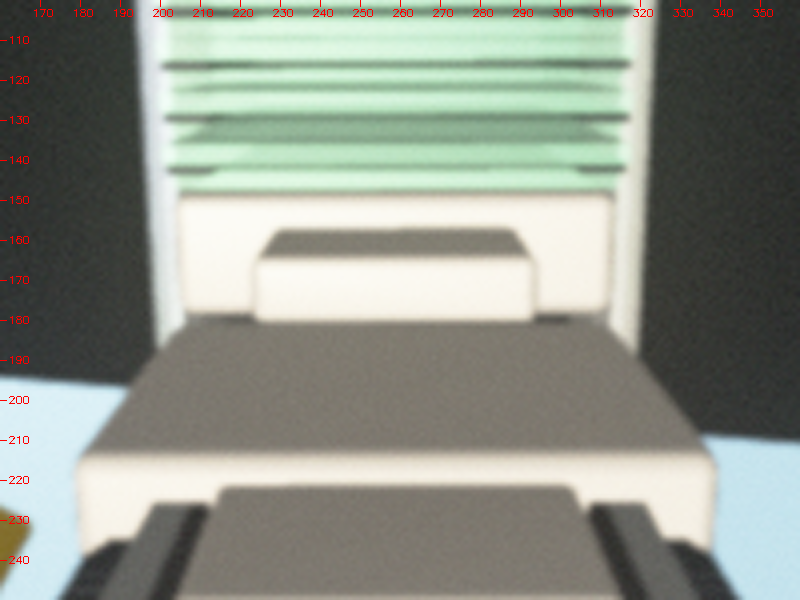

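The view shows filler_25 against the glass (rows 148–178) and filler_20's lower edge at row ~181 with a thin dark gap between them. I'll shift 1 mm to the front and lower gently.

```bash
python3 -m handwheel '[[[-1,-0.5,-0.6,1,0],[-1,-1,-0.6,3,0],[-1,-1,-0.6,6,0],[-1,-1,-0.6,10,0],[-1,-1,-0.6,14,0],[-1,-1,-0.6,17,0],[-1,-1,-0.6,18,0],[-1,-1,-0.6,18,0]]]'; python3 -m handwheel '[[[-1,0,0,1,0],[-1,0,0,3,0],[-1,0,0,6,0],[-1,0,0,9,0],[-1,0,0,10,0],[-1,0,0,10,0]]]'
```

```text
clock: 24.9
position: [0.5596, 0.0965, 0.1619]
ee_rot: [0.665, 0.747, -0.0, -0.0]
wrist_force: [-0.3, -0.9, -2.2]
opening: 0.0491
finger_force: 52.5
clock: 25.5
position: [0.5596, 0.0965, 0.1519]
ee_rot: [0.665, 0.747, -0.0, -0.0]
wrist_force: [0.2, -0.4, -3.5]
opening: 0.049
finger_force: 52.5
```

```bash
python3 -m handwheel '[[[-1,0,0,1,0],[-1,0,0,4,0],[-1,0,0,8,0],[-1,0,0,12,0],[-1,0,0,16,0],[-1,0,0,19,0],[-1,0,0,20,0],[-1,0,0,20,0]]]'; python3 -m handwheel '[[[-1,0,0,1,0],[-1,0,0,4,0],[-1,0,0,8,0],[-1,0,0,12,0],[-1,0,0,16,0],[-1,0,0,20,0],[-1,0,0,24,0],[-1,0,0,27,0],[-1,0,0,28,0],[-1,0,0,28,0]]]'
```

```text
clock: 26.3
position: [0.5597, 0.0965, 0.132]
ee_rot: [0.665, 0.747, -0.0, -0.0]
wrist_force: [-0.3, -0.4, -2.6]
opening: 0.0491
finger_force: 52.5
clock: 27.3
position: [0.5597, 0.0965, 0.104]
ee_rot: [0.665, 0.747, -0.0, -0.0]
wrist_force: [-0.8, 0.1, -2.4]
opening: 0.0494
finger_force: 52.5
```

```bash
python3 -m handwheel '[[[-1,0,0,1,0],[-1,0,0,3,0],[-1,0,0,5,0],[-1,0,0,5.5,0],[-1,0,0,5.5,0]]]'; python3 -m handwheel '[[[-1,0,0,0.5,0],[-1,0,0,1,0],[-1,0,0,1.5,0],[-1,0,0,1.5,0]]]'; python3 -m handwheel '[[[-1,0,0,0.5,0],[-1,0,0,1,0],[-1,0,0,1,0]]]'
```

```text
clock: 27.8
position: [0.5597, 0.0965, 0.0986]
ee_rot: [0.665, 0.747, -0.0, -0.0]
wrist_force: [-0.5, -0.7, -1.6]
opening: 0.0488
finger_force: 52.5
clock: 28.2
position: [0.5599, 0.0965, 0.0975]
ee_rot: [0.665, 0.747, 0.0, 0.0]
wrist_force: [-0.8, -0.7, -0.8]
opening: 0.0491
finger_force: 52.5
clock: 28.5
position: [0.5599, 0.0965, 0.0974]
ee_rot: [0.665, 0.747, -0.0, -0.0]
wrist_force: [-3.1, -0.7, 5.3]
opening: 0.0492
finger_force: 53.4
```

Standing on the floor (0.0974 as predicted). Release, retreat and check.

```bash
python3 -m handwheel '[[[0.3,0,0,-0.8,0],[0.3,0,0,-0.8,0],[0.5,0,0,-0.8,0],[0.5,0,0,-0.8,0],[0.5,0,0,-0.8,0],[0.5,0,0,-2,0],[0.5,0,0,-8,0],[0.5,0,0,-20,0],[0.5,0,0,-45,0],[0.5,-5,0,-85,0],[0.5,-20,0,-125,0],[0.5,-35,0,-150,0],[0.5,-40,0,-155,0],[0.5,-40,0,-155,0],[0.5,-40,0,-155,0]]]'
python3 - <<'E'
from rel import *
c=grab("w14.npz"); p=c["p"]; print(p)
P=c["pixels"].astype(float); g=P.mean(2)
ex=np.array([.9932,.1167]); ey=np.array([-.1167,.9932]); F0=np.array([.5615,.0880])
for u in (228,259,290):
    gr=np.gradient(g[:,u-1:u+2].mean(1)); idx=[r for r in range(90,200) if abs(gr[r])>7 and abs(gr[r])==abs(gr[r-2:r+3]).max()]
    print(u,[(r,int(gr[r]))+tuple(round(float((plane(c,[[u,r]],z)[0,:2]-F0)@ey*1000),1) for z in (.092,.127)) for r in idx])
m=(P.min(2)>190).astype(np.uint8); m[:60]=0; m[230:]=0
n,l,st,ce=cv2.connectedComponentsWithStats(m); print([(st[i].tolist(),ce[i].round(1).tolist()) for i in range(1,n) if st[i,4]>150])
for v in (st[i,1]+4 for i in range(1,n) if st[i,4]>150 and 150<st[i,0]<300):
    us=np.where(m[v])[0]; us=us[(us>200)&(us<320)]
    if len(us): print(v,us.min(),us.max(),[round(float((plane(c,[[q,v]],.092)[0,:2]-F0)@ex*1000),1) for q in (us.min(),us.max())])
E
```

```text
clock: 30.0
position: [0.5633, 0.0571, 0.2499]
ee_rot: [0.665, 0.747, -0.001, -0.001]
wrist_force: [-0.2, -0.2, 0.3]
opening: 0.064
finger_force: 0.0
[0.56333735 0.05705388 0.24987027]
228 [(92, -32, 53.7, 51.5), (95, 39, 50.9, 49.0), (100, 17, 46.1, 44.8), (124, -32, 22.7, 24.1), (127, 29, 19.7, 21.5), (145, -34, 1.3, 5.2), (158, 37, -12.3, -6.8)]
259 [(92, -29, 53.7, 51.5), (96, 35, 49.9, 48.1), (100, 17, 46.1, 44.8), (104, -8, 42.2, 41.4), (107, 7, 39.3, 38.8), (117, -8, 29.6, 30.2), (124, -30, 22.6, 24.1), (130, -38, 16.6, 18.8), (133, 35, 13.6, 16.1), (145, -39, 1.3, 5.2), (158, 23, -12.3, -6.8), (163, 12, -17.6, -11.5)]
290 [(92, -30, 53.6, 51.4), (95, 30, 50.8, 48.9), (100, 21, 46.0, 44.7), (123, -31, 23.6, 24.9), (126, 32, 20.6, 22.3), (145, -36, 1.3, 5.2), (161, 58, -15.5, -9.7)]
[([210, 60, 95, 85, 4194], [253.4, 116.5]), ([304, 60, 10, 83, 431], [308.9, 99.6]), ([81, 130, 307, 100, 15989], [241.8, 193.5]), ([366, 170, 36, 33, 911], [383.2, 185.7])]
64 210 313 [-50.3, 49.6]
```

Both plates are in place: filler_25 spans 22.6–46.1 mm and filler_20 1.3–20.2 mm from the front plate, parallel and level, and the gripper is clear.

```bash
python3 -c "
from workcell import ctrl
print(ctrl.hand_in())"
```

```text
the job is handed in; nothing more can be done
None
```

The caster holds 4 sandwiches, so filler_25 (against the glass) and filler_20 (in front of it) were lowered to its floor and released upright; the job was handed in at about 30 s of the 67 s allowed, and no verdict was shown.

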